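# Empty the sorting tray: open the slide gate, sweep the nuts into the bin, shut the gate

### The job

Empty the nuts out of the raised sorting tray without picking anything up: push the knob of the tray's slide gate with the fingertips until the gate is fully open, sweep the three hex nuts across the tray floor and out through the outlet so that they drop into the small bin below the spout, then push the gate fully shut again. Push and sweep only, never lift a nut; leave the ball bearing lying in the tray where it is, and do not shift the bin or the parts lying round about.

Things in the scene. Friction and masses are not known exactly. Their poses are not given: they have to be found in the camera images.
- sorting_tray: Grey sheet-metal sorting tray with a black rubber liner, on four short legs, fixed. Origin on the trolley top (z = 0) below the tray, z up; its -x axis points out through the outlet. Tray floor level, 100 mm above the origin. Inner walls at x = +120 mm (back), y = +-100 mm (sides), x = -100 mm (front), 26 mm high with a rim to 29 mm above the floor.
- outlet (a point): Middle of the outlet in the tray's front wall, at floor level: (-100, 0, 100) mm in the tray's frame. The outlet is 80 mm wide (y = -40 to +40 mm) and open at the top. Two upright fences, 22 mm high, run slantwise inside the tray from the side walls at (-20, +-100) mm to the outlet's edges at (-100, +-40) mm, like a funnel.
- lip (a point): Middle of the spout's outer edge, at floor level: (-120, 0, 100) mm in the tray's frame. Outside the outlet the floor runs on level to this edge, then folds down steeply (60 degrees): a nut pushed more than half over it drops into the bin. Spout 92 mm wide, no side walls above the floor.
- gate (a joint): Travel of the slide gate in m: 0 = fully shut at its end stop (outlet blocked), 0.086 = fully open at its stop. It opens along the tray's -y axis, with about 1.5 N of friction and slight damping, and stays where it is left. It is a 3 mm upright steel plate just outside the front wall (x = -103 to -107 mm), top 28 mm above the floor; shut, it covers y = -58 to +44 mm.
- gate_knob (a point): Centre of the top of the gate's upright black knob, which moves with the gate: shut at (-121, 0, 158) mm in the tray's frame, open at y = -86 mm. Knob 17 mm in diameter; its full-width head is the upper 20 mm. It stands on a flat tab (30 mm along y, x = -132 to -104 mm) 30 mm below this point. Pushed towards the tray's -y it opens, towards +y it shuts.
- nut_1: Steel hex nut lying flat on the tray floor, 24 mm across the flats, 27 mm across the corners, 13 mm high, about 32 g, to be swept into the bin. Origin: centre of its underside, z along its hole.
- nut_2: Steel hex nut lying flat on the tray floor, 24 mm across the flats, 27 mm across the corners, 13 mm high, about 32 g, to be swept into the bin. Origin: centre of its underside, z along its hole.
- nut_3: Steel hex nut lying flat on the tray floor, 24 mm across the flats, 27 mm across the corners, 13 mm high, about 32 g, to be swept into the bin. Origin: centre of its underside, z along its hole.
- bearing: Ball bearing (round steel ring with a dark seal), 47 mm in diameter, 14 mm high, lying flat in one of the tray's two back corners; stays there. Origin: centre of its underside.
- parts_bin: Small open red stacking bin, 99 x 136 x 71 mm (its x, y, z), 120 g, loose, standing on the trolley right under the spout. Origin: centre of its underside; inner floor 2 mm above it, inside about 70 x 106 mm at the bottom.
- nylon_block: Bystander: white nylon slide block, 24 x 50 x 24 mm, on the trolley. Origin: centre of its underside.
- fork_wheel: Bystander: fork bracket with a blue wheel, 61 x 82 x 108 mm, standing on the trolley. Origin: centre of its underside.
- slide_block: Bystander: brown anodised slide block with a black knurled screw, 87 x 58 x 22 mm, on the trolley behind the bin. Origin: centre of its underside.
- wheel_yellow_2: Bystander: yellow wheel lying flat on the trolley, 56 mm in diameter, 22 mm high. Origin: centre of its underside.

How it is judged:
By the outcome, as a careful person would: the job done as asked, in the order asked, and still so for the second after the job is handed in, with the robot touching nothing.
It also fails if it takes over 64 s, if anything falls off the work surface, if the arm or the gripper's body presses on something with over 40 N, if the wrist force passes 120 N, or if a joint passes its speed limit or range.

### The arm

A 6-joint arm with a two-finger parallel gripper is mounted at the origin on a cart in front of the work surface, level with it; the furniture and walls round the work are solid. World frame = base frame: x ahead of the robot, y to its left, z up, the work surface at z = 0. Lengths are in m, angles in degrees, forces in N, time in s.
With the tool pointing down it reaches from about 0.35 to 0.725 m from the base axis. Payload 4.3 kg.
Tool frame: the origin (TCP) lies midway between the tips of the shut fingers; the grasp point (between the pads) lies tcp_to_grasp behind it (tcp_to_grasp is the distance from the TCP to the grasp point, in m); y points along the fingers, z is the direction in which the jaws open and shut, and the axes are right-handed (so a half turn about y gives the same grasp; the last joint's range is limited). The gripper opens to 85 mm and grips with 20 to 120 N. Pads are 22 mm wide; open, the fingers measure 114 mm over their backs; the gripper's body (76 mm by 85 mm) begins 54 mm behind the grasp point. The pads swing forward as they close: fully open they stand 13 mm farther back than shut.
Start: joints at [68.165, 21.618, 4.641, 73.018, 0, 83.68], TCP at [0.154, 0.554, 0.231] pointing down, gripper open.
Joint ranges: [-156.06, 156.06], [-48.1, 94.91], [-58.44, 69.94], [-101.28, 121.22], [-78.64, 73.56], [-180, 180]. Speed limits (degrees/s): [147.25, 147.25, 180, 180, 180, 180].

### API

Orientations are given as [roll, pitch, yaw] about the fixed x, y, z axes, in that order (R = Rz(yaw) Ry(pitch) Rx(roll)).
In Python, from workcell import state, snapshot, get_calibration, hand_in, tcp_to_grasp gives the robot as it stands. The module is installed in compiled form; this text tells all that it offers.
- The arm moves only by the tool step_arm, never from a script. Its argument "plan" is a list of rows, each a list of 2 entries, a list of its own where there are three numbers: the shift along the tool's x, y, z in mm, then the turn, a rotation vector about the tool's x, y, z in rad. A call has 1 to 5 rows; each row is the pose to reach, as a shift and turn from the pose commanded when the call began, along the tool's axes at that moment; what a row does not reach only later rows make up. A row lasts 1/8 s, in which the tool goes at most 62.5 mm and 10.7 degrees, less where a joint would pass 70% of its speed; a pose out of reach is approached as far as the arm can. A call with a gripper value outside its range is refused whole. "jaw" is the gripper command: -1 is fully open, 1 is shut, values between are in proportion, set as the call begins (left out, the last holds). The fingers move at their own pace and stop on an object; the grip force is fixed at half the most. Time passes only in rows, so rows that repeat a pose let the fingers close. It gives the time, the measured TCP pose, the force and the opening at its end, in the units of the state.
- state(): the state, without advancing time (a new reading comes with each control period).
- snapshot(name): name is "side" or "top" or "wrist"; returns the picture (480x640x3 uint8, blue, green, red); there is no depth.
- get_calibration(name): a dict with "fx", "fy", "cx", "cy" (pixels), "T" (4x4, takes a point from camera to world coordinates). Camera axes: x right, y down, z forward; pixel columns grow to the right and rows downward; lengths in m; the calibration is good to about 2 mm. A picture is of the moment at which its call begins: read the wrist's pose just before it. get_calibration takes no time and is no camera call; for the wrist camera it gives the pose at the moment of the call.
- hand_in(): hands the job in, once; it reports no verdict.
The state is a dict: "time": time; "q": joint angles; "joint_velocities": joint speeds; "joint_torque": joint torques, N m; "ee_pos": TCP position; "orientation": TCP orientation; "force": force on the tool from outside, world axes, zero at the start; "moment": the same for the moment, N m; "gripper_width": opening from 0.0 (shut) to 1.0 (fully open).
Only numpy, scipy, OpenCV 4.12 (cv2) and the standard library are available. Lean on these libraries where they do the work, as an engineer would, in place of code of your own. Each camera call takes 0.05 s, during which the arm holds its last target. There are 200 camera calls.

## Working session

There is one attempt and no reset: what is moved stays moved. The work goes in short steps, Python scripts to look and compute and a tool call to move; the robot and the scene stay as the last step left them, time stands still between calls to the robot, and variables do not carry over. Pictures are saved under pics/ and viewed, about 8 in all and at most 12, crops included, and the job is handed in when it is done.

Besides the shell and the picture viewer there is one more tool, called as name(argument=value, ...) on one line, values as JSON. step_arm: Moves the arm, as the interface text tells. Its arguments: {"type":"object","properties":{"plan":{"type":"array"},"jaw":{"type":"number"}},"required":["plan"]}

```bash
mkdir -p pics
python3 - <<'E'
from workcell import *
import cv2,numpy as np
print(state(), tcp_to_grasp)
for n in("top","side"):
    cv2.imwrite(f"pics/{n}0.png",snapshot(n)); c=get_calibration(n); print(n,c['fx'],c['fy'],c['cx'],c['cy'],np.round(c['T'],4).tolist())
E
```

```text
{'time': 0.0, 'q': array([6.81676938e+01, 2.16618046e+01, 4.56171023e+00, 7.30186940e+01,
       6.45347579e-04, 8.36794708e+01]), 'joint_velocities': array([-0.02083106, -0.10135547,  0.04161665,  0.02723322, -0.0192712 ,
        0.03816249]), 'joint_torque': array([-8.20869573e-04, -4.63609421e+01,  2.69874161e+01,  2.07203126e-02,
       -4.86825138e-05,  1.04953861e-05]), 'ee_pos': array([0.15352446, 0.55343218, 0.23035354]), 'orientation': array([-9.01179953e+01,  1.37188777e-02, -1.55117918e+01]), 'force': array([-1.11272181, -0.06577926, -0.22796718]), 'moment': array([-0.01437938, -0.03395847, -0.003504  ]), 'gripper_width': 0.9997081957750786} 0.0187
top 488.5724871485225 488.5724871485225 318.3488717077264 247.4841942560605 [[0.0174, -0.9871, 0.1592, 0.346], [-0.9997, -0.0195, -0.0118, 0.1344], [0.0147, -0.1589, -0.9872, 1.2651], [0.0, 0.0, 0.0, 1.0]]
side 484.08442411205084 484.08442411205084 322.68129821473707 239.29220345503 [[0.8907, -0.3197, 0.3232, 0.2017], [-0.4545, -0.61, 0.6491, -0.4887], [-0.0104, -0.725, -0.6886, 0.7813], [0.0, 0.0, 0.0, 1.0]]
```

View pics/top0.png

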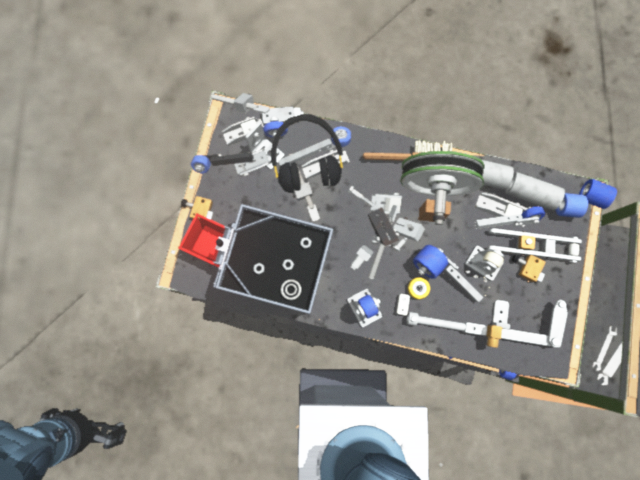

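View pics/side0.png

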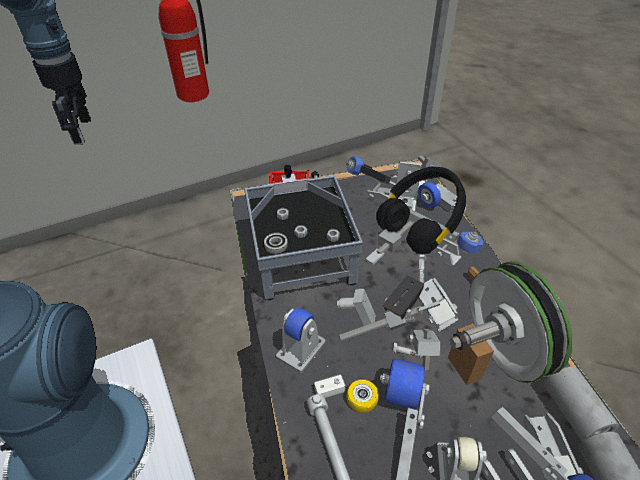

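The top view shows the tray at about (275,258) with its outlet facing left (world +y) and the red bin at (203,238). The nuts are at about (306,242), (288,264) and (259,268), and the bearing is at (291,289). Next I'll enlarge and measure.

```bash
cat > h.py <<'E'
import cv2,numpy as np
from workcell import *
def ray(n,uv,z,c=None):
    c=c or get_calibration(n); T=np.array(c['T'])
    d=T[:3,:3]@np.array([(uv[0]-c['cx'])/c['fx'],(uv[1]-c['cy'])/c['fy'],1.]); o=T[:3,3]
    return o+d*(z-o[2])/d[2]
def proj(n,P,c=None):
    c=c or get_calibration(n); T=np.linalg.inv(np.array(c['T'])); p=T[:3,:3]@np.asarray(P)+T[:3,3]
    return np.array([c['fx']*p[0]/p[2]+c['cx'],c['fy']*p[1]/p[2]+c['cy']])
E
python3 - <<'E'
from h import *
im=cv2.imread("pics/top0.png"); cv2.imwrite("pics/topc.png",cv2.resize(im[190:325,170:345],None,fx=4.5,fy=4.4,interpolation=cv2.INTER_CUBIC)[:598])
E
```

```text
(no output)
```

View pics/topc.png

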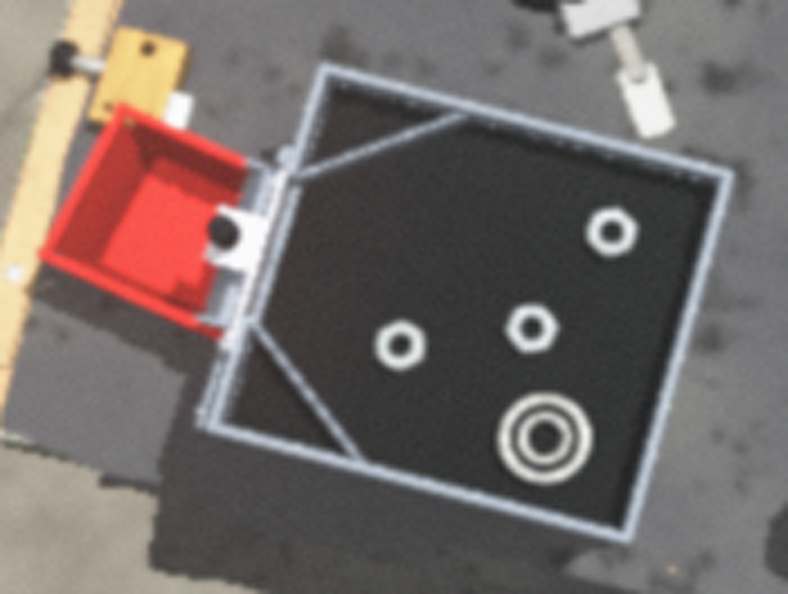

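```bash
cat >> h.py <<'E'
def full(p): return (170+p[0]/4.5-.4,190+p[1]/4.4-.4)
E
python3 - <<'E'
from h import *
W=np.array([ray("top",full(p),.129)[:2] for p in[(325,68),(730,175),(628,538),(208,425)]])
print(W.round(4), [np.linalg.norm(W[i]-W[i-1]).round(4) for i in range(4)])
L=np.array([(-102,102),(122,102),(122,-102),(-102,-102)])/1000
a=L-L.mean(0);b=W-W.mean(0)
yaw=np.arctan2((a[:,0]*b[:,1]-a[:,1]*b[:,0]).sum(),(a*b).sum()); R=np.array([[np.cos(yaw),-np.sin(yaw)],[np.sin(yaw),np.cos(yaw)]])
t=W.mean(0)-R@L.mean(0); print("tray",np.degrees(yaw),t,"res",((R@L.T).T+t-W).round(4).tolist())
kn=ray("top",full((224,232)),.158); print("knob tray",R.T@(kn[:2]-t),kn)
im=cv2.imread("pics/top0.png")
g=cv2.cvtColor(im,cv2.COLOR_BGR2GRAY); m=(g>120).astype(np.uint8)
n,l,s,c=cv2.connectedComponentsWithStats(m)
for i in range(1,n):
    x,y=c[i]
    if 225<x<330 and 210<y<305 and s[i,4]<600:
        w=ray("top",c[i],.112); print(s[i],c[i].round(1),w.round(4),"tray",(R.T@(w[:2]-t)*1000).round(1))
for nm,p in dict(out=(-.1,0,.1),lip=(-.12,0,.1),knob=(-.121,0,.158),knobopen=(-.121,-.086,.158)).items():
    P=np.append(R@p[:2]+t,p[2]); print(nm,P.round(4),proj("side",P).round(1),np.hypot(*P[:2]).round(3))
np.savez("tray.npz",R=R,t=t)
# tool axes
from scipy.spatial.transform import Rotation as Ro
print(Ro.from_euler('xyz',state()['orientation'],degrees=True).as_matrix().round(3))
c=get_calibration("wrist");print(np.array(c['T']).round(3),c['fx'])
E
```

```text
[[0.628  0.3051]
 [0.5733 0.0897]
 [0.3784 0.1395]
 [0.4336 0.357 ]] [np.float64(0.2012), np.float64(0.2222), np.float64(0.2011), np.float64(0.2244)]
tray -104.42398056772792 [0.50580639 0.23250955] res [[0.002, 0.0008], [0.0009, -0.0008], [-0.0018, 0.0003], [-0.0012, -0.0003]]
knob tray [-0.11867799 -0.00349055] [0.531988   0.34831617 0.158     ]
[230 222   1   1   1] [230. 222.] [0.5898 0.3342 0.112 ] tray [-119.4   56. ]
[300 237  12  11  83] [305.4 242.1] [0.5444 0.152  0.112 ] tray [68.4 57.4]
[282 259  12  11  82] [287.7 264.1] [0.4905 0.1927 0.112 ] tray [42.4 -4.9]
[253 263  12  11  86] [258.5 268. ] [0.4799 0.2617 0.112 ] tray [-21.8 -32.4]
[281 279  21  21 257] [290.7 289.2] [0.4311 0.1841 0.112 ] tray [ 65.5 -60.3]
out [0.5307 0.3294 0.1   ] [291.3 191.1] 0.625
lip [0.5357 0.3487 0.1   ] [289.8 185.9] 0.639
knob [0.5359 0.3497 0.158 ] [288.3 164.8] 0.64
knobopen [0.4527 0.3711 0.158 ] [249.8 170.1] 0.585
[[ 0.964 -0.001  0.267]
 [-0.267 -0.002  0.964]
 [-0.    -1.    -0.002]]
[[ 0.267  0.924  0.275  0.082]
 [ 0.964 -0.256 -0.077  0.572]
 [-0.001  0.285 -0.958  0.374]
 [ 0.     0.     0.     1.   ]] 394.30309230258024
```

step_arm(plan=[[[40,0,-8],[0,0,0]],[[90,5,-18],[0,0,0]],[[140,10,-28],[0,0,0]],[[190,10,-38],[0,0,0]],[[240,10,-48],[0,0,0]]], jaw=1)

```text
time: 0.72
ee_pos: [0.3733, 0.4425, 0.2207]
orientation: [-90.0, 0.0, -15.5]
force: [0.5, -0.1, -0.4]
gripper_width: 0.005
```

step_arm(plan=[[[50,0,-10],[0,0,0]],[[100,0,-20],[0,-0.01,0]],[[150,5,-30],[0,-0.02,0]],[[200,10,-40],[0,-0.02,0]],[[233,20,-47],[0,-0.02,0]]])

```text
time: 1.35
ee_pos: [0.5862, 0.3345, 0.2006]
orientation: [-90.0, -0.0, -14.5]
force: [0.4, -0.0, 0.5]
gripper_width: -0.003
```

step_arm(plan=[[[0,0,0],[0,0,0]],[[0,0,0],[0,0,0]]])

```text
time: 1.6
ee_pos: [0.5834, 0.3362, 0.2009]
orientation: [-90.0, 0.1, -14.4]
force: [-1.2, 1.0, 0.2]
gripper_width: -0.003
```

```bash
cat >> h.py <<'E'
d=np.load("tray.npz") if __import__('os').path.exists("tray.npz") else None
def tp():
    s=state(); p=s['ee_pos']; R,t=d['R'],d['t']; yaw=np.degrees(np.arctan2(R[1,0],R[0,0]))
    print("t",round(s['time'],2),"tray mm",(R.T@(p[:2]-t)*1000).round(1),"z",round(p[2]*1000,1),"ori",s['orientation'].round(2),"F",s['force'].round(1),"w",round(s['gripper_width'],3),"trayyaw+90",round(yaw+90,2))
E
python3 - <<'E'
from h import *
tp()
cv2.imwrite("pics/w1.png",np.hstack([cv2.resize(snapshot("wrist"),(400,300)),cv2.resize(snapshot("side")[110:290,200:440],(400,300))]))
E
```

```text
t 1.6 tray mm [-119.7   49.4] z 200.9 ori [-9.002e+01  8.000e-02 -1.436e+01] F [-1.2  1.   0.2] w -0.003 trayyaw+90 -14.42
```

View pics/w1.png

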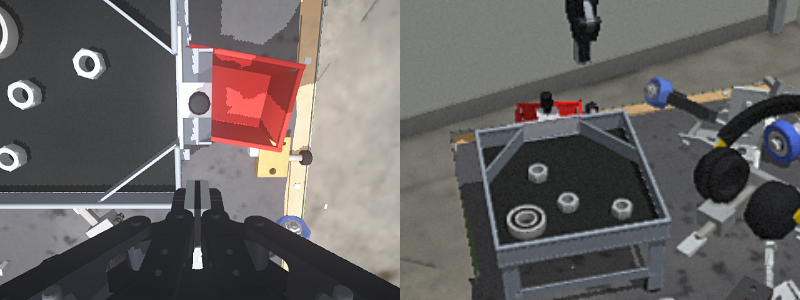

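Left, in the wrist view: the knob (199,102) lines up with the closed fingertips (196,190). Now I'll go down and push the gate open.

step_arm(plan=[[[0,30,0],[0,0,0]],[[0,58,0],[0,0,0]],[[-10,58,0],[0,0,0]],[[-20,58,0],[0,0,0]],[[-30,58,0],[0,0,0]]])

```text
time: 2.33
ee_pos: [0.5549, 0.3445, 0.1453]
orientation: [-89.9, -0.1, -14.3]
force: [-0.7, -0.2, 0.3]
gripper_width: 0.002
```

step_arm(plan=[[[-10,0,0],[0,0,0]],[[-22,0,0],[0,0,0]],[[-34,0,0],[0,0,0]],[[-46,0,0],[0,0,0]],[[-58,0,0],[0,0,0]]])

```text
time: 2.95
ee_pos: [0.4982, 0.3581, 0.1433]
orientation: [-90.0, -0.0, -14.4]
force: [2.4, -0.6, 1.5]
gripper_width: 0.0
```

step_arm(plan=[[[-8,0,0],[0,0,0]],[[-14,0,0],[0,0,0]],[[-19,0,0],[0,0,0]],[[-22,0,0],[0,0,0]],[[-25,0,0],[0,0,0]]])

```text
time: 3.58
ee_pos: [0.4747, 0.364, 0.1433]
orientation: [-90.0, -0.0, -14.4]
force: [1.5, -0.5, 1.4]
gripper_width: 0.002
```

Run:
```python
from h import *
tp()
```

```text
t 3.58 tray mm [-119.6  -62.9] z 143.3 ori [-90.    -0.   -14.38] F [ 1.5 -0.5  1.4] w 0.002 trayyaw+90 -14.42
```

step_arm(plan=[[[-2,0,0],[0,0,0]],[[-4,0,0],[0,0,0]],[[-4,0,0],[0,0,0]]])

```text
time: 3.95
ee_pos: [0.4705, 0.365, 0.1432]
orientation: [-90.0, 0.0, -14.4]
force: [0.5, -0.6, 1.0]
gripper_width: -0.004
```

step_arm(plan=[[[-2,0,0],[0,0,0]],[[-3,0,0],[0,0,0]],[[-3,0,0],[0,0,0]]])

```text
time: 4.32
ee_pos: [0.4701, 0.3652, 0.1434]
orientation: [-90.0, -0.2, -14.4]
force: [6.2, -2.0, -2.0]
gripper_width: 0.003
```

Run:
```python
from h import *
tp()
```

```text
t 4.33 tray mm [-119.6  -67.7] z 143.4 ori [-90.02  -0.25 -14.43] F [ 6.2 -2.  -2. ] w 0.003 trayyaw+90 -14.42
```

step_arm(plan=[[[-2,0,0],[0,0,0]],[[-3,0,0],[0,0,0]],[[-3,0,0],[0,0,0]]])

```text
time: 4.7
ee_pos: [0.4698, 0.3652, 0.1435]
orientation: [-90.1, -0.5, -14.5]
force: [12.9, -4.5, -5.2]
gripper_width: -0.001
```

step_arm(plan=[[[15,0,0],[0,0,0]],[[30,-20,0],[0,0,0]],[[40,-50,-20],[0,0,0]],[[40,-60,-60],[0,0,0]],[[40,-60,-100],[0,0,0]]])

```text
time: 5.32
ee_pos: [0.4789, 0.2592, 0.2041]
orientation: [-89.9, 0.0, -14.3]
force: [0.7, 0.3, 0.7]
gripper_width: -0.003
```

Run:
```python
from h import *
tp(); print(state()['q'].round(1))
im=snapshot("top"); cv2.imwrite("pics/top1.png",im)
cv2.imwrite("pics/w2.png",np.hstack([cv2.resize(snapshot("wrist"),(400,300)),cv2.resize(im[190:325,170:350],(400,300))]))
```

```text
t 5.33 tray mm [-19.2 -32.7] z 204.1 ori [-89.92   0.   -14.33] F [0.7 0.3 0.7] w -0.003 trayyaw+90 -14.42
[21.7 18.5 -3.9 67.6  0.1 36. ]
```

View pics/w2.png

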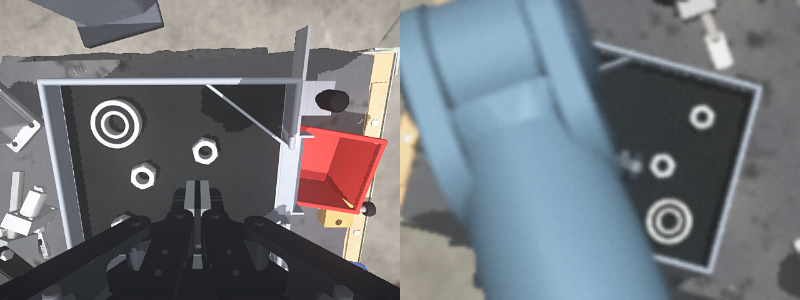

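The gate is at its stop: 13 N at the end, with no further travel. In the wrist view it stands clear of the outlet (knob at (332,100)), and nothing else has moved. Now I'll turn the rake through 90° and place it behind nut A, the one nearest the outlet.

step_arm(plan=[[[0,0,-6],[0,-0.18,0]],[[0,0,-12],[0,-0.36,0]],[[0,0,-18],[0,-0.54,0]],[[0,0,-25],[0,-0.72,0]],[[0,0,-31],[0,-0.9,0]]], jaw=0.72)

```text
time: 6.05
ee_pos: [0.4707, 0.2302, 0.2029]
orientation: [-89.9, 0.1, 37.6]
force: [0.2, -0.7, -0.2]
gripper_width: 0.142
```

step_arm(plan=[[[0,0,0],[0,-0.18,0]],[[0,0,0],[0,-0.36,0]],[[0,0,0],[0,-0.54,0]],[[0,0,0],[0,-0.671,0]],[[0,0,0],[0,-0.671,0]]])

```text
time: 6.68
ee_pos: [0.4709, 0.2302, 0.203]
orientation: [-89.9, -0.0, 75.6]
force: [0.1, -0.1, -0.3]
gripper_width: 0.14
```

Run:
```python
from h import *
tp()
cv2.imwrite("pics/w3.png",snapshot("wrist"))
```

```text
t 6.67 tray mm [ 10.9 -33.3] z 203.0 ori [-8.991e+01 -1.000e-02  7.559e+01] F [ 0.1 -0.1 -0.3] w 0.14 trayyaw+90 -14.42
```

View pics/w3.png

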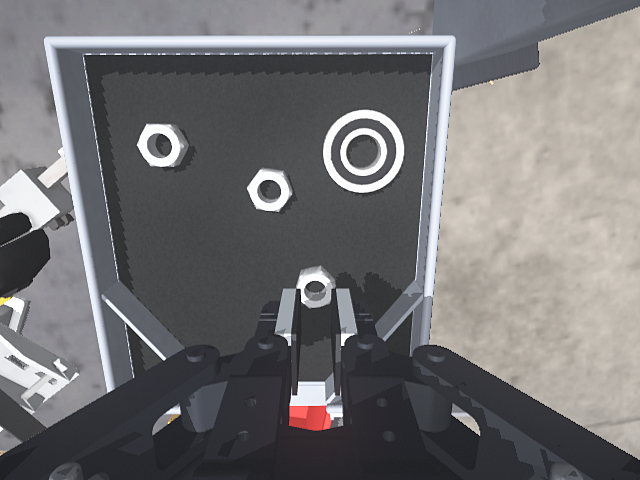

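The wrist view shows the nuts at (162,146), (270,190) and (315,287), and the bearing at (363,151). The fingers are in the foreground with a gap of about 41 px.

Run:
```python
from h import *
for p in [(161,144),(270,189),(315,286),(363,151)]:
    w=ray("wrist",p,.113); print((d['R'].T@(w[:2]-d['t'])*1000).round(1))
print("backwall corners", [(d['R'].T@(ray("wrist",p,.129)[:2]-d['t'])*1000).round(1) for p in [(85,48),(434,48)]])
```

```text
[71.1 54.7]
[44.8 -7.4]
[-17.9 -34.2]
[ 67.  -62.1]
backwall corners [array([119.1,  81.5]), array([119.1, -94.3])]
```

step_arm(plan=[[[-3,30,1],[0,0,0]],[[-3,60,1],[0,0,0]],[[-3,85,1],[0,0,0]],[[-3,94,1],[0,0,0]],[[-3,96,1],[0,0,0]]])

```text
time: 7.35
ee_pos: [0.4693, 0.2271, 0.1071]
orientation: [-90.0, 0.0, 75.6]
force: [0.3, -0.9, -0.3]
gripper_width: 0.143
```

step_arm(plan=[[[0,1,0],[0,0,0]],[[0,2,0],[0,0,0]],[[0,2,0],[0,0,0]]])

```text
time: 7.72
ee_pos: [0.4699, 0.2272, 0.1058]
orientation: [-90.0, -0.0, 75.6]
force: [-0.2, -0.5, 0.4]
gripper_width: 0.14
```

Run:
```python
from h import *
tp()
```

```text
t 7.72 tray mm [ 14.1 -33.4] z 105.8 ori [-9.005e+01 -4.000e-02  7.563e+01] F [-0.2 -0.5  0.4] w 0.14 trayyaw+90 -14.42
```

step_arm(plan=[[[0,1.5,0],[0,0,0]],[[6,1.5,0],[0,0,0]],[[14,1.5,-2],[0,0,0]],[[22,1.5,-4],[0,0,0]],[[31,1.5,-7],[0,0,0]]])

```text
time: 8.35
ee_pos: [0.4843, 0.256, 0.1038]
orientation: [-90.0, -0.0, 75.7]
force: [-0.5, -0.1, -0.1]
gripper_width: 0.142
```

step_arm(plan=[[[9,0,-3],[0,0,0]],[[18,0,-6],[0,0,0]],[[27,0,-9],[0,0,0]],[[36,0,-12],[0,0,0]],[[45,0,-15],[0,0,0]]])

```text
time: 8.98
ee_pos: [0.5101, 0.2958, 0.1038]
orientation: [-90.0, -0.0, 75.6]
force: [0.4, -0.3, -0.1]
gripper_width: 0.142
```

Run:
```python
from h import *
tp()
cv2.imwrite("pics/w4.png",np.hstack([cv2.resize(snapshot("wrist"),(400,300)),cv2.resize(snapshot("side")[130:280,220:420],(400,300))]))
```

```text
t 8.97 tray mm [-62.3 -11.6] z 103.8 ori [-9.000e+01 -1.000e-02  7.564e+01] F [ 0.4 -0.3 -0.1] w 0.142 trayyaw+90 -14.42
```

View pics/w4.png

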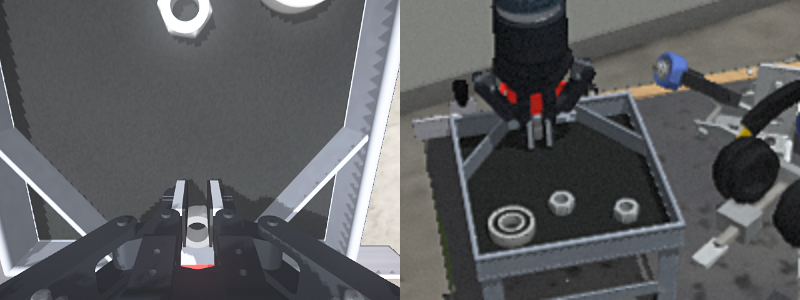

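The left (wrist) view shows the nut at (197,225), held in front of the two fingers. I'll keep sweeping.

step_arm(plan=[[[9,0,-1],[0,0,0]],[[18,0,-2],[0,0,0]],[[27,0,-3],[0,0,0]],[[35,0,-4],[0,0,0]],[[43,0,-4],[0,0,0]]])

```text
time: 9.7
ee_pos: [0.5245, 0.3365, 0.1038]
orientation: [-90.0, -0.0, 75.6]
force: [0.4, 0.2, 0.0]
gripper_width: 0.137
```

step_arm(plan=[[[8,0,0],[0,0,0]],[[14,0,0],[0,0,0]],[[17,0,0],[0,0,0]],[[17,0,0],[0,0,0]]])

```text
time: 10.2
ee_pos: [0.5285, 0.3525, 0.1038]
orientation: [-90.0, -0.0, 75.7]
force: [-0.1, 0.3, -0.6]
gripper_width: 0.139
```

Run:
```python
from h import *
tp()
cv2.imwrite("pics/w5.png",np.hstack([cv2.resize(snapshot("wrist"),(400,300)),cv2.resize(snapshot("top")[190:325,170:350],(400,300))]))
```

```text
t 10.2 tray mm [-121.8   -7.9] z 103.8 ori [-90.    -0.    75.65] F [-0.1  0.3 -0.6] w 0.139 trayyaw+90 -14.42
```

View pics/w5.png

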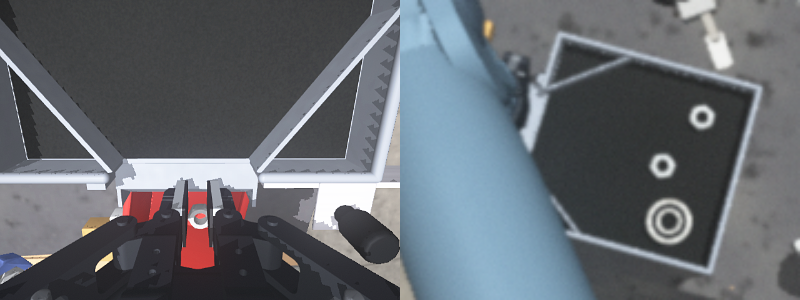

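The nut has dropped: it shows smaller at (200,217), inside the red bin. The other two nuts and the bearing haven't moved. Next is nut B.

step_arm(plan=[[[0,-25,0],[0,0,0]],[[-15,-45,0],[0,0,0]],[[-55,-45,0],[0,0,0]],[[-100,-45,0],[0,0,0]],[[-145,-45,-2],[0,0,0]]])

```text
time: 10.92
ee_pos: [0.4938, 0.2094, 0.1496]
orientation: [-90.1, -0.0, 75.6]
force: [0.9, 0.2, 0.4]
gripper_width: 0.142
```

step_arm(plan=[[[-35,0,0],[0,0,0]],[[-52,0,0],[0,0,0]],[[-52,20,0],[0,0,0]],[[-52,40,0],[0,0,0]],[[-52,45,0],[0,0,0]]])

```text
time: 11.55
ee_pos: [0.4806, 0.1609, 0.103]
orientation: [-89.9, 0.0, 75.7]
force: [-1.1, 0.2, 0.5]
gripper_width: 0.138
```

Run:
```python
from h import *
tp()
```

```text
t 11.55 tray mm [75.6 -6.5] z 103.0 ori [-8.990e+01  3.000e-02  7.565e+01] F [-1.1  0.2  0.5] w 0.138 trayyaw+90 -14.42
```

Straight sweep, 197 mm along tool x.

step_arm(plan=[[[8,0,0],[0,0,0]],[[17,0,0],[0,0,0]],[[26,0,0],[0,0,0]],[[35,0,0],[0,0,0]],[[45,0,0],[0,0,0]]])

```text
time: 12.18
ee_pos: [0.493, 0.2054, 0.104]
orientation: [-90.0, -0.0, 75.7]
force: [-0.2, -0.4, 0.3]
gripper_width: 0.139
```

step_arm(plan=[[[10,0,0],[0,0,0]],[[20,0,0],[0,0,0]],[[30,0,0],[0,0,0]],[[40,0,0],[0,0,0]],[[50,0,0],[0,0,0]]])

```text
time: 12.8
ee_pos: [0.5052, 0.2537, 0.1038]
orientation: [-90.0, -0.0, 75.6]
force: [0.2, -0.1, 0.7]
gripper_width: 0.142
```

step_arm(plan=[[[10,0,0],[0,0,0]],[[20,0,0],[0,0,0]],[[30,0,0],[0,0,0]],[[39,0,0],[0,0,0]],[[48,0,0],[0,0,0]]])

```text
time: 13.42
ee_pos: [0.5171, 0.3001, 0.1038]
orientation: [-90.0, -0.0, 75.6]
force: [0.4, -1.1, 0.4]
gripper_width: 0.139
```

Run:
```python
from h import *
tp()
cv2.imwrite("pics/w6.png",np.hstack([cv2.resize(snapshot("wrist"),(400,300)),cv2.resize(snapshot("side")[130:280,220:420],(400,300))]))
```

```text
t 13.43 tray mm [-68.3  -5.9] z 103.8 ori [-90.    -0.    75.64] F [ 0.4 -1.1  0.4] w 0.139 trayyaw+90 -14.42
```

View pics/w6.png

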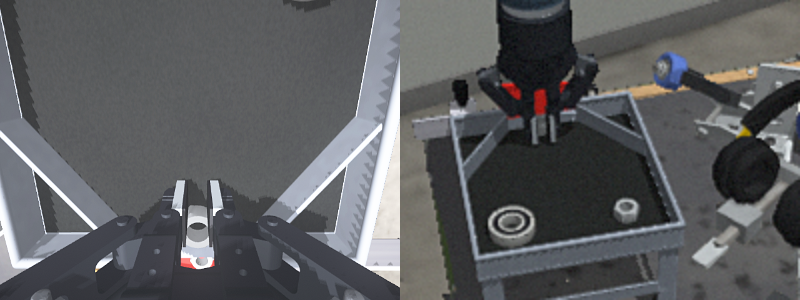

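Nut B is carried along at (197,230), and the first nut is visible in the bin at (203,262). I'll finish this one, then go behind nut C turned about 20°, so that one straight line leads out through the outlet.

step_arm(plan=[[[9,0,0],[0,0,0]],[[18,0,0],[0,0,0]],[[27,0,0],[0,0,0]],[[36,0,0],[0,0,0]],[[44,0,0],[0,0,0]]])

```text
time: 14.15
ee_pos: [0.5281, 0.3429, 0.1038]
orientation: [-90.0, -0.0, 75.7]
force: [0.9, -0.8, -0.4]
gripper_width: 0.137
```

step_arm(plan=[[[6,0,0],[0,0,0]],[[9,0,0],[0,0,0]],[[9,0,0],[0,0,0]],[[7,-25,0],[0,0,0]],[[0,-45,0],[0,0,0]]])

```text
time: 14.78
ee_pos: [0.5278, 0.342, 0.1494]
orientation: [-90.0, 0.0, 75.6]
force: [0.5, -1.0, 0.6]
gripper_width: 0.14
```

step_arm(plan=[[[-40,0,-13],[0,0,0]],[[-85,0,-28],[0,-0.1,0]],[[-130,0,-43],[0,-0.2,0]],[[-175,0,-58],[0,-0.34,0]],[[-210,0,-71],[0,-0.34,0]]])

```text
time: 15.4
ee_pos: [0.5444, 0.119, 0.149]
orientation: [-90.0, 0.0, 95.1]
force: [0.2, -1.1, 0.0]
gripper_width: 0.139
```

step_arm(plan=[[[0,0,0],[0,0,0]],[[0,0,0],[0,0,0]]])

```text
time: 15.65
ee_pos: [0.5445, 0.1214, 0.1489]
orientation: [-90.0, -0.0, 95.1]
force: [-1.4, 0.4, -0.3]
gripper_width: 0.138
```

Run:
```python
from h import *
tp();print(state()['q'].round(1))
cv2.imwrite("pics/w7.png",np.hstack([cv2.resize(snapshot("wrist"),(400,300)),cv2.resize(snapshot("top")[190:325,170:350],(400,300))]))
```

```text
t 15.65 tray mm [98.  65.1] z 148.9 ori [-9.00e+01 -4.00e-02  9.51e+01] F [-1.4  0.4 -0.3] w 0.138 trayyaw+90 -14.42
[  6.   21.7  -7.6  60.7   0.  -89.1]
```

View pics/w7.png

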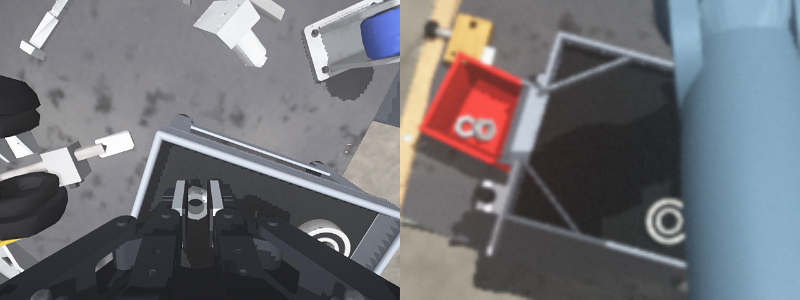

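Two nuts lie in the bin, at (463,127) and (484,127). Nut C shows between the fingers at (197,203). I'll lower and sweep.

step_arm(plan=[[[0,20,0],[0,0,0]],[[0,38,0],[0,0,0]],[[0,45,0],[0,0,0]],[[3,45,0],[0,0,0]],[[11,45,0],[0,0,0]]])

```text
time: 16.38
ee_pos: [0.5442, 0.1326, 0.1045]
orientation: [-90.1, -0.0, 95.1]
force: [-0.8, -0.9, 0.1]
gripper_width: 0.142
```

step_arm(plan=[[[9,0,0],[0,0,0]],[[18,0,0],[0,0,0]],[[28,0,0],[0,0,0]],[[38,0,0],[0,0,0]],[[48,0,0],[0,0,0]]])

```text
time: 17.0
ee_pos: [0.5392, 0.1807, 0.1038]
orientation: [-90.0, -0.0, 95.1]
force: [0.3, 0.2, 0.0]
gripper_width: 0.141
```

step_arm(plan=[[[10,0,0],[0,0,0]],[[20,0,0],[0,0,0]],[[30,0,0],[0,0,0]],[[40,0,0],[0,0,0]],[[50,0,0],[0,0,0]]])

```text
time: 17.62
ee_pos: [0.5348, 0.2304, 0.1038]
orientation: [-90.0, -0.0, 95.1]
force: [0.1, 0.0, 1.2]
gripper_width: 0.14
```

step_arm(plan=[[[10,0,0],[0,0,0]],[[20,0,0],[0,0,0]],[[30,0,0],[0,0,0]],[[39,0,0],[0,0,0]],[[47,0,0],[0,0,0]]])

```text
time: 18.25
ee_pos: [0.5307, 0.2771, 0.1038]
orientation: [-90.0, -0.0, 95.1]
force: [0.1, -0.3, 0.8]
gripper_width: 0.139
```

Run:
```python
from h import *
tp()
cv2.imwrite("pics/w8.png",np.hstack([cv2.resize(snapshot("wrist"),(400,300)),cv2.resize(snapshot("side")[130:280,220:420],(400,300))]))
```

```text
t 18.25 tray mm [-49.4  13. ] z 103.8 ori [-90.    -0.    95.13] F [ 0.1 -0.3  0.8] w 0.139 trayyaw+90 -14.42
```

View pics/w8.png

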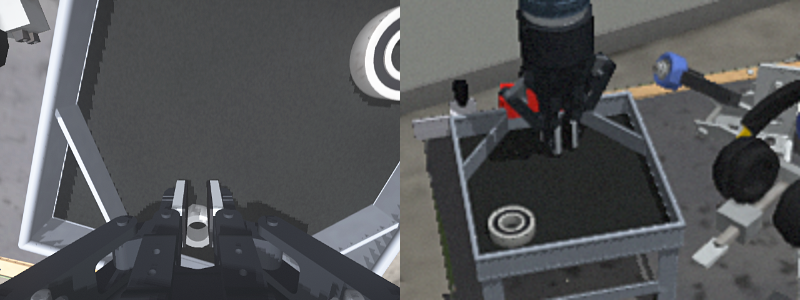

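Nut C is carried along too, at (197,228). I'll finish the sweep, lift, square up, close the fingers and go over beyond the knob.

step_arm(plan=[[[9,0,0],[0,0,0]],[[18,0,0],[0,0,0]],[[27,0,0],[0,0,0]],[[36,0,0],[0,0,0]],[[45,0,0],[0,0,0]]])

```text
time: 18.98
ee_pos: [0.5266, 0.322, 0.1038]
orientation: [-90.0, -0.0, 95.1]
force: [0.8, -0.3, -0.0]
gripper_width: 0.142
```

step_arm(plan=[[[9,0,0],[0,0,0]],[[18,0,0],[0,0,0]],[[26,0,0],[0,0,0]],[[32,0,0],[0,0,0]],[[32,0,0],[0,0,0]]])

```text
time: 19.6
ee_pos: [0.5238, 0.3536, 0.1038]
orientation: [-90.0, -0.0, 95.2]
force: [-0.1, 0.1, -0.4]
gripper_width: 0.147
```

step_arm(plan=[[[0,-30,0],[0,0,0]],[[0,-60,0],[0,0.15,0]],[[0,-95,0],[0,0.34,0]],[[0,-100,0],[0,0.34,0]],[[0,-100,0],[0,0.34,0]]])

```text
time: 20.23
ee_pos: [0.524, 0.353, 0.2036]
orientation: [-90.0, -0.0, 75.7]
force: [0.2, 0.4, 0.1]
gripper_width: 0.141
```

step_arm(plan=[[[0,0,30],[0,0,0]],[[0,0,65],[0,0,0]],[[0,0,100],[0,0,0]],[[0,0,123],[0,0,0]],[[0,0,123],[0,0,0]]], jaw=1)

```text
time: 20.85
ee_pos: [0.4029, 0.3836, 0.203]
orientation: [-89.9, 0.1, 75.8]
force: [0.2, -0.5, 0.0]
gripper_width: 0.0
```

Run:
```python
from h import *
tp();print(state()['q'].round(1))
cv2.imwrite("pics/w9.png",np.hstack([cv2.resize(snapshot("wrist"),(400,300)),cv2.resize(snapshot("top")[190:325,170:350],(400,300))]))
```

```text
t 20.85 tray mm [-120.7 -137.3] z 203.0 ori [-89.94   0.09  75.78] F [ 0.2 -0.5  0. ] w 0.0 trayyaw+90 -14.42
[ 37.1  20.   -1.9  68.2  -0.  -38.7]
```

View pics/w9.png

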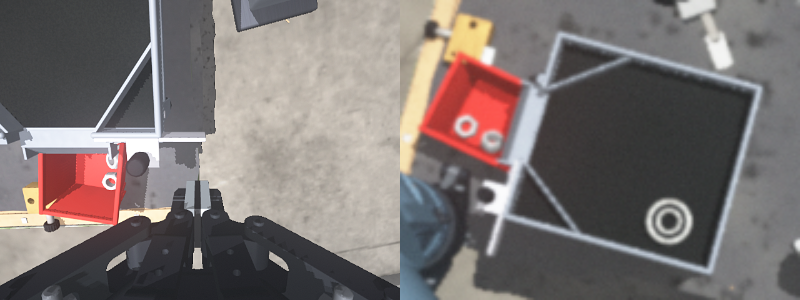

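That was my 12th picture, so the remaining checks are numeric. The tray holds only the bearing. In the bin, one nut is clear at (466,125) and a thicker shape at (490,140) is probably two nuts overlapping. I'll check that numerically.

```bash
cat >> h.py <<'E'
def nuts(n,im,poly):
    m=np.zeros(im.shape[:2],np.uint8); cv2.fillPoly(m,[np.int32(poly)],1)
    hsv=cv2.cvtColor(im,cv2.COLOR_BGR2HSV); b=((hsv[...,1]<90)&(hsv[...,2]>60)&(m>0)).astype(np.uint8)
    k,l,s,c=cv2.connectedComponentsWithStats(b); return b,[(s[i].tolist(),c[i].round(1).tolist()) for i in range(1,k) if s[i,4]>8]
E
python3 - <<'E'
from h import *
tops=snapshot("top"); wr=snapshot("wrist")
cv2.imwrite("pics/top9.png",tops);cv2.imwrite("pics/wr9.png",wr)
poly=[(196,218),(219,228),(214,262),(184,248)]
b,s=nuts("top",tops,poly); print("top",s)
hs=cv2.cvtColor(tops,cv2.COLOR_BGR2HSV)
# ascii gray: '#'=grey bright  '.'=red
for y in range(240,262): print(y,''.join('R' if hs[y,x,1]>120 else str(min(9,hs[y,x,2]//26)) for x in range(183,226)))
hw=cv2.cvtColor(wr,cv2.COLOR_BGR2HSV)
print("wrist")
for y in range(222,312,2): print(y,''.join('R' if hw[y,x,1]>120 else str(min(9,hw[y,x,2]//26)) for x in range(130,206)))
E
```

```text
top [([194, 242, 11, 10, 68], [199.2, 246.6]), ([207, 249, 9, 10, 78], [211.1, 253.4])]
240 RRRRRRRRRRRRRRRRRRRRRRRRRRRRRRRRRRRRRR55557
241 RRRRRRRRRRRRRRRRRRRRRRRRRRRRRRRRRRRRRR55567
242 RRRRRRRRRRRRRR999988RRRRRRRRRRRRRRRRRR55568
243 RRRRRRRRRRRR789888888RRRRRRRRRRRRRRRR655578
244 RRRRRRRRRRRR8887667889RRRRRRRRRRRRRRR555678
245 RRRRRRRRRRR78876RR7888RRRRRRRRRRRRRRR545688
246 RRRRRRRRRRR8887RRRR887RRRRRRRRRRRRRR6555788
247 RRRRRRRRRRR7887RRR9887RRRRRRRRRRRRRR6556788
248 RRRRRRRRRRR78889RR9987RRRRRR99RRRRRR5456888
249 RRRRRRRRRRRR7889998878RRR9888889RRRR5557888
250 RRRRRRRRRRRRR77888767RRR987767788RR65567888
251 5RRRRRRRRRRRRR66667RRRRR8865566676R55568888
252 335RRRRRRRRRRRRRRRRRRRR98765655655655568888
253 33334RRRRRRRRRRRRRRRRRR87777766655555578888
254 3333334RRRRRRRRRRRRRRRR76788887754455678888
255 333333334RRRRRRRRRRRRRR65678877654455688888
256 33333333334RRRRRRRRRRRRR5567766545455788888
257 3333333333334RRRRRRRRRRRR555555555456788888
258 333333333322334RRRRRRRRRRR65555R55456888888
259 33333333332233334RRRRRRRRRRRRRRR65557888888
260 33333333332333333345RRRRRRRRRRRR55567888888
261 
[... 2994 characters left out ...]
RRRRRRRRRRRRRR9999996445555566666699RRRRRRRRRRRRRR54
296 RRRRRRRRRRRRRRRRRRRRRRRRRRRRRRRRRRRRRRR999999984455556679999RRRRRRRRRRRRRR44
298 RRRRRRRRRRRRRRRRRRRRRRRRRRRRRRRRRRRRRRRRR9999999999999999999RRRRRRRRRRRRR544
300 RRRRRRRRRRRRRRRRRRRRRRRRRRRRRRRRRRRRRRRRRRR89999999999999999RRRRRRRRRRRRR444
302 RRRRRRRRRRRRRRRRRRRRRRRRRRRRRRRRRRRRRRRRRRRRR788999999988RRRRRRRRRRRRRRR4444
304 RRRRRRRRRRRRRRRRRRRRRRRRRRRRRRRRRRRRRRRRRRRRRRRRRRRRRRRRRRRRRRRRRRRRRRRRRRRR
306 RRRRRRRRRRRRRRRRRRRRRRRRRRRRRRRRRRRRRRRRRRRRRRRRRRRRRRRRRRRRRRRRRRRRRRRRRRR4
308 RRRRRRRRRRRRRRRRRRRRRRRRRRRRRRRRRRRRRRRRRRRRRRRRRRRRRRRRRRRRRRRRRRRRRRRRRR44
310 RRRRRRRRRRRRRRRRRRRRRRRRRRRRRRRRRRRRRRRRRRRRRRRRRRRRRRRRRRRRRRRRRRRRRRRRR444
```

Run:
```python
from h import *
def tri(a,b):
    P=[]
    for n,uv in((("top"),a),("wrist",b)):
        c=get_calibration(n);T=np.array(c['T']);v=T[:3,:3]@np.array([(uv[0]-c['cx'])/c['fx'],(uv[1]-c['cy'])/c['fy'],1]);P.append((T[:3,3],v/np.linalg.norm(v)))
    A=sum(np.eye(3)-np.outer(v,v) for o,v in P);bb=sum((np.eye(3)-np.outer(v,v))@o for o,v in P);X=np.linalg.solve(A,bb)
    return X.round(4),[(np.linalg.norm((np.eye(3)-np.outer(v,v))@(X-o))*1000).round(1) for o,v in P],(d['R'].T@(X[:2]-d['t'])*1000).round(1)
print(tri((199,246.3),(179.5,289)),tri((211,253),(183,257)))
```

```text
(array([0.5454, 0.4279, 0.0111]), [np.float64(0.9), np.float64(0.9)], array([-199.1,  -10.3])) (array([0.5264, 0.3946, 0.0236]), [np.float64(0.3), np.float64(0.3)], array([-162.1,  -20.4]))
```

The upper shape is at z≈24 mm, tilted, with no red showing through its hole, so it lies on the third nut. The tray and spout are clear. Now I'll shut the gate.

step_arm(plan=[[[0,30,0],[0,0,0]],[[0,60,0],[0,0,0]],[[0,60,-8],[0,0,0]],[[0,60,-18],[0,0,0]],[[0,60,-28],[0,0,0]]])

```text
time: 21.68
ee_pos: [0.4338, 0.3772, 0.1454]
orientation: [-90.1, -0.1, 75.6]
force: [-1.7, 1.3, 0.3]
gripper_width: 0.001
```

step_arm(plan=[[[0,0,-10],[0,0,0]],[[0,0,-22],[0,0,0]],[[0,0,-34],[0,0,0]],[[0,0,-46],[0,0,0]],[[0,0,-58],[0,0,0]]])

```text
time: 22.3
ee_pos: [0.4886, 0.3621, 0.1436]
orientation: [-90.0, 0.0, 75.6]
force: [-1.7, 1.1, -0.5]
gripper_width: 0.002
```

step_arm(plan=[[[0,0,-8],[0,0,0]],[[0,0,-14],[0,0,0]],[[0,0,-18],[0,0,0]],[[0,0,-20],[0,0,0]],[[0,0,-22],[0,0,0]]])

```text
time: 22.92
ee_pos: [0.509, 0.3567, 0.1436]
orientation: [-90.0, 0.0, 75.7]
force: [-0.6, 0.6, -0.9]
gripper_width: 0.004
```

Run:
```python
from h import *
tp()
```

```text
t 22.93 tray mm [-121.1  -27.9] z 143.6 ori [-8.997e+01  3.000e-02  7.565e+01] F [-0.6  0.6 -0.9] w 0.004 trayyaw+90 -14.42
```

step_arm(plan=[[[0,0,-3],[0,0,0]],[[0,0,-5],[0,0,0]],[[0,0,-6],[0,0,0]],[[0,0,-6],[0,0,0]]])

```text
time: 23.42
ee_pos: [0.5143, 0.3555, 0.1436]
orientation: [-89.9, 0.0, 75.7]
force: [-5.0, 1.7, 0.0]
gripper_width: 0.0
```

step_arm(plan=[[[0,0,-2],[0,0,0]],[[0,0,-4],[0,0,0]],[[0,0,-4],[0,0,0]]])

```text
time: 23.8
ee_pos: [0.5147, 0.3553, 0.1435]
orientation: [-89.5, 0.0, 75.7]
force: [-13.3, 4.1, 4.6]
gripper_width: 0.001
```

Gate shut: at the stop with 14 N and no further travel. I'll back off and move over the bin for a numeric check.

step_arm(plan=[[[0,0,12],[0,0,0]],[[0,0,25],[0,0,0]],[[0,-40,25],[0,0,0]],[[0,-90,25],[0,0,0]],[[30,-120,20],[0,0,0]]])

```text
time: 24.42
ee_pos: [0.5079, 0.3881, 0.2679]
orientation: [-90.3, -0.2, 75.5]
force: [1.0, 0.7, -0.3]
gripper_width: 0.003
```

step_arm(plan=[[[25,-20,0],[0,0,0]],[[50,-40,0],[0,0,0]],[[60,-40,0],[0,0,0]],[[60,-40,0],[0,0,0]]])

```text
time: 24.92
ee_pos: [0.5224, 0.4474, 0.3038]
orientation: [-90.1, -0.0, 75.7]
force: [0.1, 0.2, -0.5]
gripper_width: -0.0
```

Run:
```python
from h import *
tp()
wr=snapshot("wrist");tops=snapshot("top");sd=snapshot("side")
for n,i in(("wr10",wr),("top10",tops),("side10",sd)): cv2.imwrite(f"pics/{n}.png",i)
for p in [(-199,-10,.012),(-162,-20,.02),(-119,-2,.158),(-119,-88,.158),(-118,0,.1)]:
    P=np.append(d['R']@np.array(p[:2])/1000+d['t'],p[2]); print(p,"wrist",proj("wrist",P).round(),"top",proj("top",P).round(),"side",proj("side",P).round())
hw=cv2.cvtColor(wr,cv2.COLOR_BGR2HSV)
P=np.append(d['R']@np.array([-.17,-.01])+d['t'],.01);u,v=proj("wrist",P).astype(int);print(u,v)
for y in range(max(0,v-70),min(480,v+70),3): print(y,''.join('R' if hw[y,x,1]>120 else str(min(9,hw[y,x,2]//26)) for x in range(max(0,u-110),min(640,u+110),2)))
```

```text
t 24.93 tray mm [-212.2  -37.5] z 303.8 ori [-9.009e+01 -4.000e-02  7.569e+01] F [ 0.1  0.2 -0.5] w -0.0 trayyaw+90 -14.42
(-199, -10, 0.012) wrist [289. 178.] top [199. 246.] side [283. 196.]
(-162, -20, 0.02) wrist [298. 144.] top [211. 253.] side [281. 203.]
(-119, -2, 0.158) wrist [262.  92.] top [219. 242.] side [288. 165.]
(-119, -88, 0.158) wrist [387.  92.] top [208. 278.] side [249. 171.]
(-118, 0, 0.1) wrist [269.  95.] top [225. 245.] side [290. 186.]
289 150
80 44444533259999994335555555555555555999971222179999999995656665556555655565645555555557899997999999999999999999
83 54444443333333333335555555555555555999234444421999999995666666666655556655647668676666666666666666666666686555
86 544545553333333333355599655555555559933444433332499999956665555555555555556RRRR9973333333333333333333338983333
89 555555544533333333355599977999679999924333333332259999955665977999779996799RRRR3333333333333333333333333333333
92 554555555533333333367899999999999999923333333332217999956665999999999999999RRR43333333333333333333333333333333
95 5445555555553333333888888888888888899333333333322277
[... 4072 characters left out ...]
5555555555
203 994545999999999999RRRRRRRRRRRRRRRRRRRRRRRRRRRRRRRRRRRRRRRRRRRRRRRRRRR33333333555555555555555555555555555555555
206 99999999999999999999999999434RRRRRRRRRRRRRRRRRRRRRRRRRRRRRRRRRRR3RRRR33344443555555555555555555555555555555555
209 99999999999999999999996999544335533334RRRRRRRRRRRRRRRRRRRRRRRRRR3RRR434334443555555555555555555555555555555555
212 99999999999999999999943799644335555555545344334RRRRRRRRRRRRRRRRRRRRR335433345555544555555555555555555555555554
215 79999999999999999999999999743335555555555555555545443335RRRRRRRRRRRR333353335555544455555555544444444445546659
218 59999999999999999999999999633335555555555555555555555555455443333RR4344444447787646688989999999999999999999999
```

All three nuts show separately in the bin, at wrist rows 116–128, 131–152 and 164–185. The knob is at (263,92), against a predicted shut position of (262,92). Last comes a check that the bin, bearing and bystanders haven't moved, then hand-in.

Run:
```python
from h import *
a=cv2.imread("pics/top0.png"); 
for n in("top9","top10"):
    b=cv2.imread(f"pics/{n}.png")
    def red(i):
        m=((i[...,2]>110)&(i[...,1]<60)&(i[...,0]<60)).astype(np.uint8);m[:,:175]=0;m[:,240:]=0;m[:210]=0;m[275:]=0; ys,xs=np.where(m); return len(xs),xs.min(),xs.max(),ys.min(),ys.max(),xs.mean().round(1),ys.mean().round(1)
    def bear(i):
        g=(cv2.cvtColor(i,cv2.COLOR_BGR2GRAY)[275:303,277:306]>120).astype(np.uint8); M=cv2.moments(g,True); return round(M['m10']/M['m00']+277,2),round(M['m01']/M['m00']+275,2)
    print(n,"bin",red(a),red(b),"bearing",bear(a),bear(b))
    df=cv2.absdiff(a,b).max(2)>50; df[:,:232]=0; k,l,s,c=cv2.connectedComponentsWithStats(df.astype(np.uint8)); print([s[i].tolist() for i in range(1,k) if s[i,4]>15])
print(state()['force'].round(1)); print(hand_in())
```

```text
top9 bin (346, np.int64(185), np.int64(223), np.int64(218), np.int64(265), np.float64(205.0), np.float64(233.2)) (388, np.int64(184), np.int64(223), np.int64(218), np.int64(265), np.float64(203.5), np.float64(232.0)) bearing (290.67, 289.24) (290.65, 289.26)
[[300, 237, 12, 11, 91], [282, 259, 12, 11, 92], [253, 263, 12, 11, 93], [232, 393, 55, 87, 1408], [308, 445, 30, 15, 203], [370, 466, 14, 10, 39], [408, 466, 13, 14, 40], [365, 473, 16, 7, 63]]
top10 bin (346, np.int64(185), np.int64(223), np.int64(218), np.int64(265), np.float64(205.0), np.float64(233.2)) (301, np.int64(183), np.int64(223), np.int64(218), np.int64(265), np.float64(203.9), np.float64(231.5)) bearing (290.67, 289.24) (290.67, 289.19)
[[300, 237, 12, 11, 91], [282, 259, 12, 11, 91], [253, 263, 12, 11, 91], [232, 368, 65, 112, 1936], [232, 395, 43, 74, 1676], [308, 445, 31, 15, 225], [370, 466, 14, 10, 42], [410, 468, 11, 12, 35], [365, 472, 16, 8, 67]]
[-0.3 -0.6  0.4]
the job is handed in; nothing more can be done
None
```

The job is done and handed in at about 25 s on the robot's clock. I pushed the gate open to its stop, swept the three nuts out one at a time with the slightly open fingertips, then pushed the gate shut. No nut was lifted.

Last checks:
- **Gate:** both pushes ended at a hard stop, at 13–14 N with no further travel. Afterwards the knob showed at its expected shut position in the wrist view, to within 1 px.
- **Nuts:** all three show separately in the bin in the last wrist image. An earlier check from a worse angle showed only two shapes, which I had read as one nut lying on another. The tray holds only the bearing.
- **Things to leave alone:** the bearing moved less than 0.1 px in the top view. The bin's outline is the same to within 1–2 px. Its red-area centre shifted by about 1.5 px, probably because of the nuts, the opened gate and the arm in view. No bystander to the right of the bin changed in the top view. I did not check the small parts beside the bin numerically, but the arm passed well above them.
- **Hand-in:** the arm was clear, with only sensor noise on the wrist force.

My tray position from the top camera and the wrist camera's readings differed by about 2–3 mm, so I used the wrist readings for the sweeps. I viewed 12 pictures, the full allowance, so the final checks were done on pixel values.

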